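Unload the filter modules from an indexed test slide

TASK

Empty the test slide: for each filter module in the carriage, pull up the spring index knob, slide the carriage until that module's bore stands in line with the ejector and let the pin drop into its notch; then, with the pin in, push the ejector rod fully in so that the module comes out on the ledge, draw the rod back, and lay the module flat in the wooden box, in a single layer. When the slide is empty, bring the carriage back to its home notch with the pin in and leave the ejector rod fully back; do not disturb the other things on the bench.

Things in the scene. Friction and masses are not known exactly. Their poses are not given: they have to be found in the camera images.
- fixture: the dividing slide, bolted down; dark steel bed 85 (x) by 355 (y), with a tongue under the ejector, 8 thick. Origin on the table, z up, x = direction in which the ejector is pushed, y = direction in which the carriage slides. In this frame: the ejector works along y 0 at z 43; its rod guide, 34 wide, top z 58, stands at x -50..-30; the landing ledge is x 22..85, y -45..45, top z 27
- block_top (a point): middle of the top of the carriage's black bore block (two strips with a 22 mm slot between, through which modules show), 60 above the table, fixture x 0; it travels along. The block is 40 (x) by 154 (y), with four square bores 26x26 along x, right through, floor 30 above the table; bore k = 1..4 is centred at fixture y = carriage joint - 36 k mm
- carriage (a joint): carriage position, m, towards the fixture's +y: 0 = home notch (start); bore k is in line with the ejector at 0.036 k, k = 1..4. Five notches 36 mm apart, 0 to 0.144. With the pin lifted clear it slides with about 2 N and stays where it is left; with the pin in it has 1 mm of play
- index_pin (a joint): index pin lift, m: 0 = in a notch, about 0.010 = resting on the rail between notches, stop at 0.017. Spring-loaded down, 3.5 N at 0 to 9.5 N at 0.017; it is clear of the notch from about 0.011. Released within about 3 mm of a notch (or slid across one) it snaps in
- index_knob (a point): centre of the black grip of the index pin's knob (upright cylinder 24 across, 28 high, under a cap 30 across, 6 thick): pull it straight up; it travels with the carriage, at fixture x 0, y = 30 mm + carriage joint. 57 above the table with the pin in (cap's top 76); the flat arm below it has its top at 30
- ejector_handle (a point): grip point on the ejector's upright black handle post, 18 across, on its axis, at fixture x = -115 mm + ejector joint, y 0, 82 above the table; the post's top is at 100. It moves with the rod
- landing (a point): point on top of the landing ledge (27 above the table), fixture x 50, y 0. With the ejector fully in, an ejected module lies flat here with its middle at about this point, clear of the block
- tray: loose open box of plain wood, 172 (x) by 112 (y) by 36 high, walls and floor 6 thick, 0.45 kg; origin at the centre of its underside
- ejector (a joint): ejector rod travel, m, towards the fixture's +x: 0 = fully back (rod tip 6 mm short of the block), stop at 0.056 (rod tip 10 mm out beyond the block's far face). No spring: it stays where it is left, about 1.5 N friction. It strikes the block's walls unless a bore is in line, and the carriage cannot slide while it is in a bore
- module1: filter module, plain aluminium block 40 (x) by 24 by 24, brass contact on each end, 60 g; origin at the centre of its underside. If present it starts flush in bore 1, its x along the bore
- module1_center (a point): middle of module1
- module2: filter module, plain aluminium block 40 (x) by 24 by 24, brass contact on each end, 60 g; origin at the centre of its underside. If present it starts flush in bore 2, its x along the bore
- module2_center (a point): middle of module2
- module3: filter module, plain aluminium block 40 (x) by 24 by 24, brass contact on each end, 60 g; origin at the centre of its underside. If present it starts flush in bore 3, its x along the bore
- module3_center (a point): middle of module3
- module4: filter module, plain aluminium block 40 (x) by 24 by 24, brass contact on each end, 60 g; origin at the centre of its underside. If present it starts flush in bore 4, its x along the bore
- module4_center (a point): middle of module4
- meter: bystander, leave alone: hand-held multimeter, grey, 150x78x36
- bottle: bystander, leave alone: amber bottle, 54 across, 95 tall
- preamp: bystander, leave alone: small black box with one aluminium knob, 100x70x30
- pillboxes: bystander, leave alone: two stacked mauve plastic part boxes, 60x90x42
- driver: bystander, leave alone: screwdriver, 130 long, lying
- load_plug: bystander, leave alone: round aluminium plug standing upright, 30 across, 62 tall
Not all that is in view belongs to the job. What is shaped like the module4 but green or red is not meant.

How it is judged:
On the way, in this order (a step that is already met when the one before it is completed fails the run):
1. the carriage has been indexed away from home and its pin is in a notch (value of joint carriage above 0.033 m and value of joint index_pin below 0.003 m), for 0.2 s.
2. the ejector rod has been pushed fully in with the pin engaged (value of joint ejector above 0.05 m and value of joint index_pin below 0.003 m), for 0.1 s.
At the end, for the whole second after the job is handed in: every module present lies flat on the floor of the wooden box (its middle inside the walls and at most 22.5 mm above the box's underside), at rest; the carriage is at its home notch (within 4 mm) with the index pin in (lift under 3 mm); the ejector rod is back (under 8 mm) (x of module1_center in the frame of tray between -0.078 and 0.078 m and y of module1_center in the frame of tray between -0.048 and 0.048 m and z of each of module1_center, module2_center, module3_center, module4_center in the frame of tray below 0.0225 m and linear speed of each of module1, module2, module3, module4 below 0.02 m/s and x of module2_center in the frame of tray between -0.078 and 0.078 m and y of module2_center in the frame of tray between -0.048 and 0.048 m and x of module3_center in the frame of tray between -0.078 and 0.078 m and y of module3_center in the frame of tray between -0.048 and 0.048 m and x of module4_center in the frame of tray between -0.078 and 0.078 m and y of module4_center in the frame of tray between -0.048 and 0.048 m and value of joint carriage between -0.004 and 0.004 m and value of joint index_pin below 0.003 m and value of joint ejector below 0.008 m); the robot touches nothing.
It fails at once if the ejector is driven into the block while the index pin is out of its notch (value of joint ejector above 0.02 m and value of joint index_pin above 0.006 m).
It fails at once if one of the other things on the bench is pushed more than 3 cm from its place (distance of any of meter, bottle, preamp, pillboxes, driver, load_plug from where it was at the start of the episode above 0.03 m).
Of module1, module2, module3, module4 only 2 to 3 are there at a start; the rules pass over those that are not, and their reading is None.
At some moment in a run one of tray may be knocked a few centimetres aside while the robot is not near it.
Once in a run the grip may slacken for a moment while it holds something.
It also fails if it takes over 210 s, if anything falls off the work surface, if the arm or the gripper's body presses on something with over 40 N, if the wrist force passes 120 N, or if a joint passes its speed limit or range.

ROBOT

A 7-joint arm with a two-finger parallel gripper is mounted at the origin on the work surface. World frame = base frame: x ahead of the robot, y to its left, z up, the work surface at z = 0. Lengths are in m, angles in rad, forces in N, time in s.
With the tool pointing down it reaches from about 0.4 to 0.85 m from the base axis. Payload 10.4 kg.
Tool frame: the origin (TCP) lies midway between the tips of the shut fingers; the grasp point (between the pads) lies 19 mm behind it; z points along the fingers, y is the line along which they close (so a half turn about z gives the same grasp; the last joint's range is limited). The gripper opens to 87 mm and grips with 3 to 60 N. Pads are 19 mm wide; open, the fingers measure 117 mm over their backs; the gripper's body (75 mm by 190 mm) begins 51 mm behind the grasp point.
Start: joints at [1.118, 0.332, -0.065, 1.46, 0.022, 1.35, -0.088], TCP at [0.26, -0.568, 0.223] pointing down, gripper open.
Joint ranges: [-2.6, 2.6], [-0.5, 2.12], [-1.47, 1.34], [0.16, 2.42], [-1.27, 4.41], [0.06, 2.06], [-2.6, 2.6]. Speed limits (rad/s): [2.22, 2.22, 2.79, 2.79, 3.14, 3.14, 3.14].

INTERFACE

Orientations are given as a unit quaternion [x, y, z, w].
In Python, from bench import r gives the robot as it stands.
- The arm moves only by the tool arm_command, never from a script. Its arguments are lists of equal length, an entry for each row: "xyz": the shift along the world's x, y, z in m, a list of three; "rot": the turn, a rotation vector about the world's x, y, z in rad, a list of three. In form: {"xyz": [[tx, ty, tz], ...], "rot": [[ax, ay, az], ...]}. A call has 1 to 20 rows; each row is the pose to reach, as a shift and turn from the pose commanded when the call began; what a row does not reach only later rows make up. A row lasts 1/12 s, in which the tool goes at most 41.7 mm and 7.16 degrees, less where a joint would pass 70% of its speed; a pose out of reach is approached as far as the arm can. A call with a gripper value outside its range is refused whole. "grip" is the opening, from 0 (shut) to 1 (fully open), set as the call begins (left out, the last holds). The fingers move at their own pace and stop on an object; "squeeze" is the grip in N (left out, the last holds). Time passes only in rows, so rows that repeat a pose let the fingers close. It gives the time, the measured TCP pose, the force, the opening and the grip force at its end, in the units of the state.
- r.read_state(): the state, without advancing time (a new reading comes with each control period).
- r.camera(name): name is "scene" or "side" or "wrist"; returns the picture (400x640x3 uint8, red, green, blue); there is no depth.
- r.camera_model(name): a dict with "fx", "fy", "cx", "cy" (pixels), "T" (4x4, takes a point from camera to world coordinates). Camera axes: x right, y up, looking along -z (the intrinsics and any distortion apply to the point x, -y, -z); pixel columns grow to the right and rows downward; lengths in m; the calibration is good to about 2 mm. The wrist camera is an equidistant fisheye: a pixel r from the principal point sees the ray r / f radians off the axis. A picture is of the moment at which its call begins: read the wrist's pose just before it. camera_model takes no time and is no camera call; for the wrist camera it gives the pose at the moment of the call.
- r.close_job(): hands the job in; it is judged then, once.
Trained networks look in the newest picture that a camera, given by its name, has taken for a name from the list of things; names that differ only in an ending like _2 or _b are one class to them, and where a whole thing is asked for, a point or a joint stands for the part that bears it (a point fixed in the world has none). Each returns a list of dicts, best first, with "conf" (0 to 1); they miss things now and then, are a little off and sometimes report something else, mostly with a low value. They report only what shows in the picture. A call takes as long as a camera call. They do not tell look-alikes from the thing itself.
- r.look_for(label, camera): "at" ([x, y, z] in m, in the coordinates of the camera as it stood for that picture, good to about 4 mm: the middle of the surface that is visible of it).
- r.spot_point(label, camera): "at" ([x, y, z] in m, in the coordinates of the camera as it stood for that picture, good to about 4 mm: a listed point, or the origin of a listed thing).
The state is a dict: "time": time; "joint_positions": joint angles; "joint_vel": joint speeds; "joint_torque": joint torques, N m; "ee_pos": TCP position; "eef_rot": TCP orientation; "ft_force": force on the tool from outside, world axes, zero at the start; "torque": the same for the moment, N m; "width": finger opening in m; "grip_force": force on a finger pad.
Only numpy, scipy, OpenCV 4.12 (cv2) and the standard library are available. Lean on these libraries where they do the work, as an engineer would, in place of code of your own. Each camera call takes 0.05 s, during which the arm holds its last target. There are 200 camera calls.

## Working session

There is one attempt and no reset: what is moved stays moved. The work goes in short steps, Python scripts to look and compute and a tool call to move; the robot and the scene stay as the last step left them, time stands still between calls to the robot, and variables do not carry over. Pictures are saved under pics/ and viewed, at most 14 in all, crops included, and the job is handed in when it is done.

Besides the shell and the picture viewer there is one more tool, called after "Emit:" as name(argument=value, ...) on one line, values as JSON. arm_command: Moves the arm, as the interface text tells. Its arguments: {"type":"object","properties":{"xyz":{"type":"array"},"rot":{"type":"array"},"grip":{"type":"number"},"squeeze":{"type":"number"}},"required":["xyz","rot"]}

```bash
mkdir -p pics
cat > h.py <<'E'
from bench import r
import numpy as np, cv2
def w(cam,at,T=None):
    T=r.camera_model(cam)["T"] if T is None else T
    return (np.array(T)@np.append(at,1))[:3]
def snap(cam,name=None):
    T=np.array(r.camera_model(cam)["T"]); im=r.camera(cam)
    if name: cv2.imwrite(f"pics/{name}.png",im[:,:,::-1])
    return im,T
def spot(cam,labels,T,f="spot_point",n=2):
    for l in labels:
        for d in getattr(r,f)(l,cam)[:n]:
            print(cam,f[:4],l,round(d["conf"],2),np.round(w(cam,d["at"],T),4))
def st():
    s=r.read_state(); print({k:np.round(s[k],3).tolist() for k in ("time","ee_pos","eef_rot","ft_force","width","grip_force","joint_positions")})
E
python3 - <<'E'
from h import *
st()
for c in ("scene","side"):
    im,T=snap(c,c+"0")
    spot(c,["fixture","block_top","index_knob","ejector_handle","landing","tray"],T)
    spot(c,["module1_center","module2_center","module3_center","module4_center"],T,n=4)
E
```

```text
{'time': 0.0, 'ee_pos': [0.26, -0.568, 0.222], 'eef_rot': [0.977, 0.213, -0.0, -0.001], 'ft_force': [0.458, 0.49, 0.247], 'width': 0.087, 'grip_force': 0.0, 'joint_positions': [1.118, 0.333, -0.065, 1.461, 0.022, 1.35, -0.088]}
scene spot fixture 0.75 [ 0.5627 -0.0098  0.0036]
scene spot block_top 0.96 [ 0.574  -0.0974  0.0599]
scene spot block_top 0.62 [ 7.391e-01  1.261e-01 -7.000e-04]
scene spot index_knob 0.6 [0.5644 0.0242 0.0572]
scene spot ejector_handle 0.81 [ 0.4483 -0.0228  0.083 ]
scene spot landing 0.61 [0.6138 0.0017 0.0279]
scene spot tray 0.77 [ 0.4606 -0.3376 -0.0014]
scene spot tray 0.2 [ 0.562  -0.0078  0.0012]
scene spot module1_center 0.59 [ 0.5761 -0.1126  0.0256]
scene spot module1_center 0.56 [ 0.5683 -0.0413  0.0395]
scene spot module3_center 0.45 [ 0.5819 -0.1186  0.0444]
scene spot module3_center 0.43 [ 0.6997 -0.1477  0.005 ]
scene spot module4_center 0.85 [ 0.5965 -0.2314  0.0119]
scene spot module4_center 0.53 [ 0.3992 -0.165   0.0132]
scene spot module4_center 0.51 [ 0.5869 -0.1469  0.0426]
side spot fixture 0.69 [ 0.5832 -0.1485  0.0301]
side spot fixture 0.6 [ 0.5616 -0.0098 -0.002 ]
side spot block_top 0.7 [ 0.5764 -0.0944  0.0621]
side spot block_top 0.35 [ 0.5851 -0.1127  0.0287]
side spot index_knob 0.61 [0.562  0.0257 0.0572]
side spot index_knob 0.43 [ 0.5623 -0.0063 -0.0019]
side spot ejector_handle 0.64 [ 0.4503 -0.0216  0.0837]
side spot landing 0.66 [6.10e-01 4.00e-04 3.45e-02]
side spot tray 0.76 [ 0.464  -0.3339  0.0005]
side spot module1_center 0.41 [ 0.5659 -0.0368  0.0418]
side spot module3_center 0.52 [ 0.5799 -0.1149  0.0408]
side spot module4_center 0.82 [ 0.4012 -0.1663  0.0131]
side spot module4_center 0.6 [ 0.5852 -0.152   0.0395]
side spot module4_center 0.53 [ 0.5967 -0.2308  0.014 ]
side spot module4_center 0.2 [ 0.4513 -0.0214  0.083 ]
```

View pics/scene0.png

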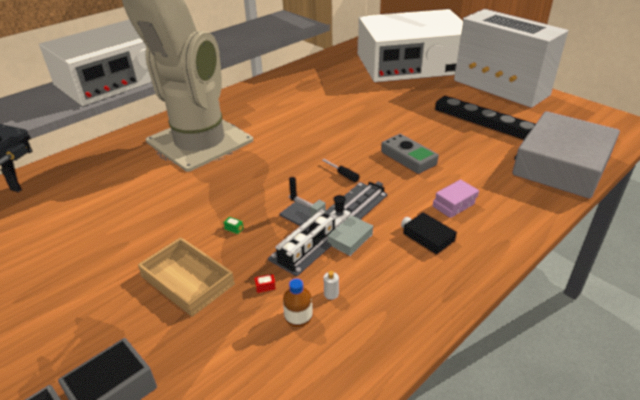

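View pics/side0.png

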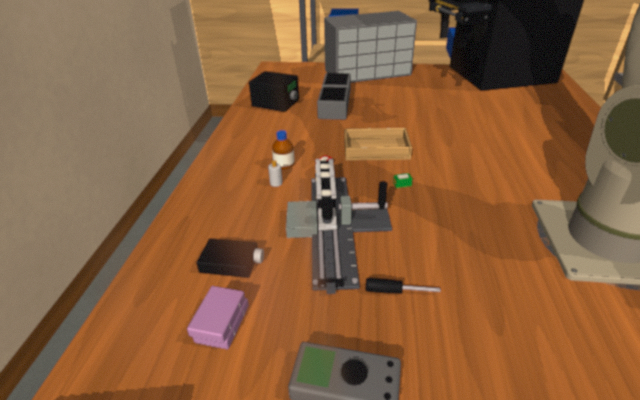

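Side view: the slide is in the middle with its bore block towards the tray, with the knob at about (327,212). The tray is at (378,143) and the green decoy at (403,181). Modules 1, 3 and 4 look present. Next I'll take a close wrist look, with the gripper aligned to the fixture.

Emit:
arm_command(xyz=[[0.0, 0.0, 0.08], [0.0, 0.0, 0.08], [0.0, 0.1, 0.08], [0.24, 0.508, 0.08], [0.24, 0.508, 0.08], [0.24, 0.508, 0.08], [0.24, 0.508, 0.08], [0.24, 0.508, 0.08], [0.24, 0.508, 0.08], [0.24, 0.508, 0.08], [0.24, 0.508, 0.08], [0.24, 0.508, 0.08], [0.24, 0.508, 0.08], [0.24, 0.508, 0.08], [0.24, 0.508, 0.08], [0.24, 0.508, 0.08], [0.24, 0.508, 0.08], [0.24, 0.508, 0.08], [0.24, 0.508, 0.08], [0.24, 0.508, 0.08]], rot=[[0, 0, 0], [0, 0, 0], [0, 0, 0], [0, 0, -0.316], [0, 0, -0.316], [0, 0, -0.316], [0, 0, -0.316], [0, 0, -0.316], [0, 0, -0.316], [0, 0, -0.316], [0, 0, -0.316], [0, 0, -0.316], [0, 0, -0.316], [0, 0, -0.316], [0, 0, -0.316], [0, 0, -0.316], [0, 0, -0.316], [0, 0, -0.316], [0, 0, -0.316], [0, 0, -0.316]], grip=0.5)

```text
time: 2.77
ee_pos: [0.5001, -0.0617, 0.3026]
eef_rot: [0.998, 0.056, -0.0, 0.0]
ft_force: [-0.1, -0.2, 0.1]
width: 0.0438
grip_force: 0.0
```

Run:
```python
from h import *
st()
c="wrist"
im,T=snap(c,"w1")
spot(c,["fixture","block_top","index_knob","ejector_handle","landing","tray"],T)
spot(c,["module1_center","module3_center","module4_center"],T,n=4)
```

```text
{'time': 2.767, 'ee_pos': [0.5, -0.062, 0.303], 'eef_rot': [0.998, 0.056, -0.0, 0.0], 'ft_force': [-0.128, -0.183, 0.052], 'width': 0.044, 'grip_force': 0.0, 'joint_positions': [0.55, 0.064, -0.539, 1.62, 0.034, 1.467, -1.451]}
wrist spot fixture 0.58 [ 0.5618 -0.0073 -0.0014]
wrist spot fixture 0.36 [ 0.4527 -0.0206  0.0765]
wrist spot block_top 0.68 [ 0.5723 -0.0978  0.0603]
wrist spot block_top 0.57 [ 0.5885 -0.1516  0.0287]
wrist spot index_knob 0.85 [0.5585 0.0211 0.0586]
wrist spot ejector_handle 0.86 [ 0.4497 -0.019   0.0815]
wrist spot landing 0.86 [ 0.6128 -0.0022  0.0241]
wrist spot tray 0.64 [ 0.4611 -0.3331  0.0029]
wrist spot module1_center 0.68 [ 0.5746 -0.0437  0.046 ]
wrist spot module3_center 0.62 [ 0.5774 -0.1134  0.0394]
wrist spot module4_center 0.67 [ 0.586  -0.1497  0.042 ]
wrist spot module4_center 0.6 [ 0.5943 -0.2339  0.0151]
wrist spot module4_center 0.55 [ 0.4002 -0.1667  0.0129]
wrist spot module4_center 0.15 [0.5028 0.3583 0.0017]
```

View pics/w1.png

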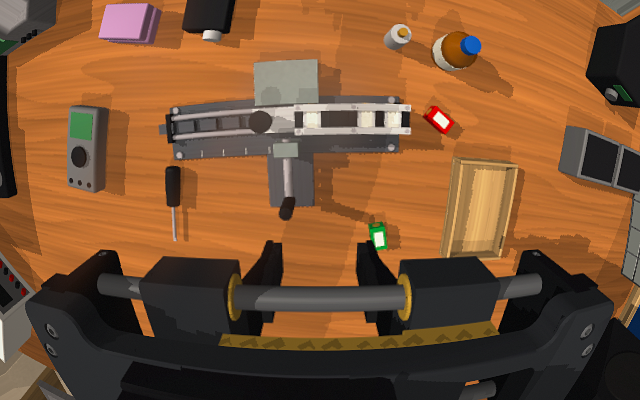

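The wrist view shows bores 1, 3 and 4 filled, at (312,118), (366,118) and (395,118). Bore 2, at (340,118), is empty. Next: fit the fixture pose and measure the tray's corners.

```bash
cat >> h.py <<'E'
def fit(F,W):
    F=np.array(F,float);W=np.array(W,float);a=F-F.mean(0);b=W-W.mean(0)
    th=np.arctan2((a[:,0]*b[:,1]-a[:,1]*b[:,0]).sum(),(a*b).sum())
    R=np.array([[np.cos(th),-np.sin(th)],[np.sin(th),np.cos(th)]]);t=W.mean(0)-R@F.mean(0)
    return th,R,t,W-(F@R.T+t)
def ray(cam,T,u,v,z):
    m=r.camera_model(cam);x=(u-m["cx"])/m["fx"];y=(v-m["cy"])/m["fy"]
    if cam=="wrist":
        a=np.hypot(x,y);s=np.sin(a)/a;d=np.array([x*s,-y*s,-np.cos(a)])
    else: d=np.array([x,-y,-1.])
    d=T[:3,:3]@d;o=T[:3,3];return o+d*(z-o[2])/d[2]
E
python3 - <<'E'
from h import *
F=[(0,0),(0,-.09),(0,.03),(-.115,0),(.05,0),(0,-.036),(0,-.108),(0,-.144)]
W=[np.mean(x,0) for x in ([(.5627,-.0098),(.5616,-.0098),(.5618,-.0073)],[(.574,-.0974),(.5764,-.0944),(.5723,-.0978)],
[(.5644,.0242),(.562,.0257),(.5585,.0211)],[(.4483,-.0228),(.4503,-.0216),(.4497,-.019)],[(.6138,.0017),(.61,.0004),(.6128,-.0022)],
[(.5683,-.0413),(.5659,-.0368),(.5746,-.0437)],[(.5819,-.1186),(.5799,-.1149),(.5774,-.1134)],[(.5869,-.1469),(.5852,-.152),(.586,-.1497)])]
th,R,t,res=fit(F,W)
print(np.degrees(th),t,"\n",np.round(res*1e3,1))
for n,p in dict(knob=(0,.03),handle=(-.115,0),landing=(.05,0)).items(): print(n,R@p+t)
print("ux",R[:,0],"uy",R[:,1])
T=np.array(r.camera_model("wrist")["T"])
for uv in [(456,158),(518,163),(503,258),(443,253)]: print(uv,ray("wrist",T,*uv,.036)[:2])
E
```

```text
7.917422104287981 [ 0.56391811 -0.00689131] 
 [[-1.9 -2.1]
 [-2.1 -0.5]
 [ 1.8  0.8]
 [-0.6  1.6]
 [-1.2 -0. ]
 [ 0.7  1.9]
 [ 0.9 -1.8]
 [ 2.3 -0. ]]
knob [0.55978574 0.02282272]
handle [ 0.45001433 -0.02273207]
landing [ 6.13441492e-01 -4.02129937e-06]
ux [0.99046762 0.13774573] uy [-0.13774573  0.99046762]
(456, 158) [ 0.54335655 -0.26043842]
(518, 163) [ 0.55482482 -0.37881002]
(503, 258) [ 0.38531323 -0.40364024]
(443, 253) [ 0.3878533 -0.2768539]
```

Emit:
arm_command(xyz=[[0.06, 0.085, -0.1], [0.06, 0.085, -0.14], [0.06, 0.085, -0.18], [0.06, 0.085, -0.2], [0.06, 0.085, -0.2], [0.06, 0.085, -0.215], [0.06, 0.085, -0.23], [0.06, 0.085, -0.245], [0.06, 0.085, -0.255], [0.06, 0.085, -0.264], [0.06, 0.085, -0.264]], rot=[[0, 0, 0.026], [0, 0, 0.026], [0, 0, 0.026], [0, 0, 0.026], [0, 0, 0.026], [0, 0, 0.026], [0, 0, 0.026], [0, 0, 0.026], [0, 0, 0.026], [0, 0, 0.026], [0, 0, 0.026]])

```text
time: 4.18
ee_pos: [0.5597, 0.0246, 0.0372]
eef_rot: [0.998, 0.07, -0.001, -0.0]
ft_force: [-0.5, 0.5, 0.4]
width: 0.0437
grip_force: 0.0
```

Emit:
arm_command(xyz=[[0, 0, 0], [0, 0, 0], [0, 0, 0], [0, 0, 0], [0, 0, 0], [0, 0, 0]], rot=[[0, 0, 0], [0, 0, 0], [0, 0, 0], [0, 0, 0], [0, 0, 0], [0, 0, 0]], grip=0, squeeze=35)

```text
time: 4.68
ee_pos: [0.5614, 0.0227, 0.0395]
eef_rot: [0.998, 0.069, 0.001, 0.001]
ft_force: [0.4, -6.6, 0.4]
width: 0.0269
grip_force: 34.7
```

```bash
python3 -c "
from h import *
st()"
```

```text
{'time': 4.683, 'ee_pos': [0.561, 0.023, 0.04], 'eef_rot': [0.998, 0.069, 0.001, 0.001], 'ft_force': [0.428, -6.634, 0.366], 'width': 0.027, 'grip_force': 34.731, 'joint_positions': [0.348, 0.431, -0.564, 1.799, 0.274, 0.988, -1.76]}
```

Emit:
arm_command(xyz=[[0, 0, 0.004], [0, 0, 0.008], [0, 0, 0.012], [0, 0, 0.015], [0, 0, 0.015], [0, 0, 0.015]], rot=[[0, 0, 0], [0, 0, 0], [0, 0, 0], [0, 0, 0], [0, 0, 0], [0, 0, 0]])

```text
time: 5.18
ee_pos: [0.5609, 0.0247, 0.0537]
eef_rot: [0.998, 0.07, 0.001, 0.0]
ft_force: [6.3, -1.4, -8.5]
width: 0.0274
grip_force: 34.1
```

Emit:
arm_command(xyz=[[-0.001, 0.006, 0], [-0.002, 0.013, 0], [-0.003, 0.02, 0], [-0.003, 0.027, 0], [-0.004, 0.0345, 0], [-0.004, 0.0345, 0], [-0.004, 0.0345, 0]], rot=[[0, 0, 0], [0, 0, 0], [0, 0, 0], [0, 0, 0], [0, 0, 0], [0, 0, 0], [0, 0, 0]])

```text
time: 5.77
ee_pos: [0.5561, 0.0606, 0.0534]
eef_rot: [0.998, 0.071, -0.0, -0.001]
ft_force: [1.9, 1.7, -8.3]
width: 0.0272
grip_force: 34.1
```

Emit:
arm_command(xyz=[[0, 0, -0.005], [0, 0, -0.01], [0, 0, -0.015], [0, 0, -0.015], [0, 0, -0.015]], rot=[[0, 0, 0], [0, 0, 0], [0, 0, 0], [0, 0, 0], [0, 0, 0]])

```text
time: 6.18
ee_pos: [0.5567, 0.0583, 0.0393]
eef_rot: [0.998, 0.069, 0.0, 0.001]
ft_force: [-4.0, -3.5, 7.6]
width: 0.0275
grip_force: 35.2
```

Emit:
arm_command(xyz=[[0, 0, 0], [0, 0, 0], [0, 0, 0], [0, 0, 0.03], [0, 0, 0.06], [0, 0, 0.09], [-0.04, -0.03, 0.09], [-0.08, -0.06, 0.09], [-0.1065, -0.081, 0.09], [-0.1065, -0.081, 0.09], [-0.1065, -0.081, 0.09]], rot=[[0, 0, 0], [0, 0, 0], [0, 0, 0], [0, 0, 0], [0, 0, 0], [0, 0, 0], [0, 0, 0], [0, 0, 0], [0, 0, 0], [0, 0, 0], [0, 0, 0]], grip=0.5)

```text
time: 7.1
ee_pos: [0.4481, -0.0242, 0.1286]
eef_rot: [0.998, 0.068, -0.0, 0.001]
ft_force: [0.4, 0.7, 1.2]
width: 0.0441
grip_force: 0.0
```

Run:
```python
from h import *
st()
for c in ("wrist","side"):
    im,T=snap(c,c+"2")
    spot(c,["block_top","index_knob","ejector_handle"],T)
```

```text
{'time': 7.1, 'ee_pos': [0.448, -0.024, 0.129], 'eef_rot': [0.998, 0.068, -0.0, 0.001], 'ft_force': [0.416, 0.715, 1.157], 'width': 0.044, 'grip_force': 0.0, 'joint_positions': [0.535, 0.061, -0.595, 1.997, 0.041, 1.095, -1.512]}
wrist spot block_top 0.85 [ 0.5703 -0.057   0.0624]
wrist spot index_knob 0.79 [0.5519 0.0556 0.0593]
wrist spot ejector_handle 0.69 [ 0.45   -0.0216  0.0854]
side spot block_top 0.62 [ 0.5724 -0.0536  0.0633]
side spot block_top 0.33 [ 0.5797 -0.0758  0.0289]
side spot index_knob 0.77 [0.5555 0.0591 0.0591]
side spot index_knob 0.74 [ 0.5818 -0.1138  0.0399]
side spot ejector_handle 0.93 [ 0.4502 -0.021   0.0823]
side spot ejector_handle 0.47 [ 0.7028 -0.1453  0.0045]
```

View pics/wrist2.png

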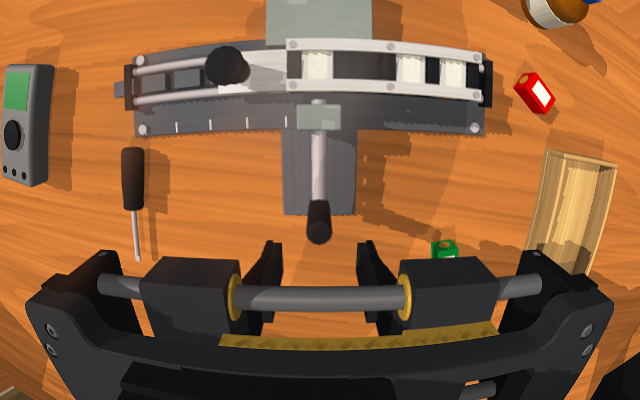

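The carriage is one notch along: bore 1, at (318,65), lines up with the rod at (318,150). Next: grip the handle.

Emit:
arm_command(xyz=[[0.002, 0.002, -0.015], [0.002, 0.002, -0.03], [0.002, 0.002, -0.045], [0.002, 0.002, -0.066], [0.002, 0.002, -0.066]], rot=[[0, 0, 0], [0, 0, 0], [0, 0, 0], [0, 0, 0], [0, 0, 0]])

```text
time: 7.92
ee_pos: [0.4499, -0.0192, 0.0595]
eef_rot: [0.998, 0.07, -0.002, -0.001]
ft_force: [-1.9, 0.0, -0.4]
width: 0.0437
grip_force: 0.0
```

Emit:
arm_command(xyz=[[0, 0, 0], [0, 0, 0], [0, 0, 0], [0, 0, 0], [0, 0, 0], [0, 0, 0]], rot=[[0, 0, 0], [0, 0, 0], [0, 0, 0], [0, 0, 0], [0, 0, 0], [0, 0, 0]], grip=0)

```text
time: 8.42
ee_pos: [0.4532, -0.0233, 0.0636]
eef_rot: [0.998, 0.069, 0.001, 0.002]
ft_force: [3.2, -15.2, -0.9]
width: 0.0171
grip_force: 35.0
```

Emit:
arm_command(xyz=[[0.008, 0.001, 0], [0.016, 0.002, 0], [0.024, 0.0035, 0], [0.032, 0.0045, 0], [0.04, 0.0055, 0], [0.047, 0.0065, 0], [0.053, 0.0075, 0], [0.057, 0.008, 0], [0.057, 0.008, 0], [0.057, 0.008, 0]], rot=[[0, 0, 0], [0, 0, 0], [0, 0, 0], [0, 0, 0], [0, 0, 0], [0, 0, 0], [0, 0, 0], [0, 0, 0], [0, 0, 0], [0, 0, 0]])

```text
time: 9.25
ee_pos: [0.5088, -0.0158, 0.0635]
eef_rot: [0.998, 0.068, -0.001, 0.002]
ft_force: [-5.3, -13.4, 8.9]
width: 0.0171
grip_force: 35.0
```

Emit:
arm_command(xyz=[[-0.01, -0.004, 0], [-0.02, -0.006, 0], [-0.03, -0.007, 0], [-0.04, -0.008, 0], [-0.05, -0.01, 0], [-0.057, -0.011, 0], [-0.061, -0.0115, 0], [-0.061, -0.0115, 0]], rot=[[0, 0, 0], [0, 0, 0], [0, 0, 0], [0, 0, 0], [0, 0, 0], [0, 0, 0], [0, 0, 0], [0, 0, 0]])

```text
time: 9.92
ee_pos: [0.4526, -0.0235, 0.0641]
eef_rot: [0.998, 0.07, 0.007, 0.001]
ft_force: [26.9, -3.7, -20.5]
width: 0.0169
grip_force: 35.0
```

Emit:
arm_command(xyz=[[0, 0, 0], [0, 0, 0], [0, 0, 0.03], [0, 0, 0.065], [0, 0, 0.1], [0, 0, 0.1], [0, 0, 0.1]], rot=[[0, 0, 0], [0, 0, 0], [0, 0, 0], [0, 0, 0], [0, 0, 0], [0, 0, 0], [0, 0, 0]], grip=0.5)

```text
time: 10.5
ee_pos: [0.4483, -0.0228, 0.1642]
eef_rot: [0.998, 0.07, 0.001, 0.001]
ft_force: [0.1, -0.4, -1.5]
width: 0.0428
grip_force: 0.0
```

Run:
```python
from h import *
st()
for c in ("wrist","side","scene"):
    im,T=snap(c,c+"3")
    spot(c,["module1_center"],T,n=4)
    spot(c,["ejector_handle","tray"],T)
```

```text
{'time': 10.5, 'ee_pos': [0.448, -0.023, 0.164], 'eef_rot': [0.998, 0.07, 0.001, 0.001], 'ft_force': [0.076, -0.441, -1.527], 'width': 0.043, 'grip_force': 0.0, 'joint_positions': [0.552, 0.018, -0.601, 1.956, 0.012, 1.169, -1.484]}
wrist spot module1_center 0.65 [ 6.135e-01 -6.000e-04  4.020e-02]
wrist spot ejector_handle 0.96 [ 0.4511 -0.0219  0.0808]
wrist spot ejector_handle 0.19 [ 0.6989 -0.2315 -0.    ]
wrist spot tray 0.72 [ 0.4609 -0.3339 -0.0015]
side spot module1_center 0.83 [0.6123 0.0056 0.0373]
side spot ejector_handle 0.76 [ 0.4496 -0.0177  0.0823]
side spot ejector_handle 0.22 [ 0.5798 -0.1141  0.0278]
side spot tray 0.58 [ 0.4575 -0.3324 -0.0009]
scene spot module1_center 0.5 [0.6148 0.004  0.0366]
scene spot ejector_handle 0.79 [ 0.4508 -0.0207  0.0829]
scene spot ejector_handle 0.61 [ 0.5654 -0.0098 -0.0007]
scene spot tray 0.91 [ 0.4618 -0.3356  0.0018]
```

View pics/wrist3.png

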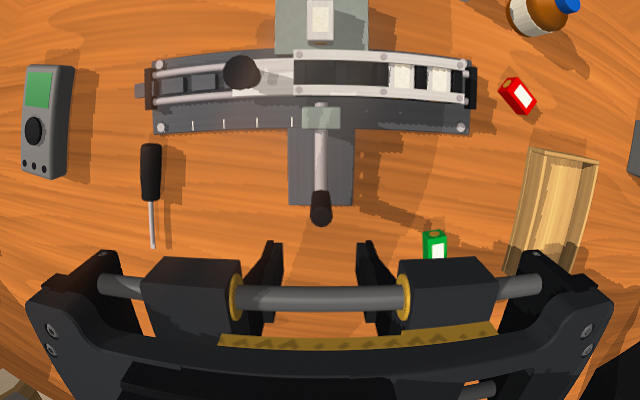

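Module 1 lies on the ledge at (320,20), with the rod back. Next: pick it up.

Emit:
arm_command(xyz=[[0.04, 0.006, 0], [0.08, 0.012, 0], [0.12, 0.018, 0], [0.165, 0.024, -0.01], [0.165, 0.024, -0.04], [0.165, 0.024, -0.07], [0.165, 0.024, -0.09], [0.165, 0.024, -0.11], [0.165, 0.024, -0.12], [0.165, 0.024, -0.127], [0.165, 0.024, -0.131], [0.165, 0.024, -0.131]], rot=[[0, 0, 0], [0, 0, 0], [0, 0, 0], [0, 0, 0], [0, 0, 0], [0, 0, 0], [0, 0, 0], [0, 0, 0], [0, 0, 0], [0, 0, 0], [0, 0, 0], [0, 0, 0]])

```text
time: 12.1
ee_pos: [0.6131, 0.0008, 0.0316]
eef_rot: [0.998, 0.07, 0.0, 0.0]
ft_force: [-0.6, 0.6, 0.3]
width: 0.0437
grip_force: 0.0
```

Emit:
arm_command(xyz=[[0, 0, 0], [0, 0, 0], [0, 0, 0], [0, 0, 0], [0, 0, 0], [0, 0, 0]], rot=[[0, 0, 0], [0, 0, 0], [0, 0, 0], [0, 0, 0], [0, 0, 0], [0, 0, 0]], grip=0)

```text
time: 12.6
ee_pos: [0.6134, 0.0007, 0.0323]
eef_rot: [0.998, 0.07, 0.001, 0.0]
ft_force: [-0.6, -0.5, 4.9]
width: 0.0237
grip_force: 35.0
```

Emit:
arm_command(xyz=[[0, 0, 0.03], [0, 0, 0.06], [0, 0, 0.1], [0, 0, 0.12], [0, 0, 0.12]], rot=[[0, 0, 0], [0, 0, 0], [0, 0, 0], [0, 0, 0], [0, 0, 0]])

```text
time: 13.02
ee_pos: [0.6155, 0.0014, 0.157]
eef_rot: [0.998, 0.07, 0.004, 0.0]
ft_force: [0.8, -0.5, -0.5]
width: 0.0236
grip_force: 35.0
```

Emit:
arm_command(xyz=[[-0.01, -0.03, 0], [-0.022, -0.07, 0], [-0.034, -0.11, 0], [-0.046, -0.15, 0], [-0.058, -0.19, 0], [-0.07, -0.23, 0], [-0.083, -0.27, 0], [-0.095, -0.31, 0], [-0.103, -0.328, 0], [-0.103, -0.328, 0], [-0.103, -0.328, 0]], rot=[[0, 0, 0], [0, 0, 0], [0, 0, 0], [0, 0, 0], [0, 0, 0], [0, 0, 0], [0, 0, 0], [0, 0, 0], [0, 0, 0], [0, 0, 0], [0, 0, 0]])

```text
time: 13.93
ee_pos: [0.5088, -0.3283, 0.1505]
eef_rot: [0.998, 0.068, -0.001, -0.0]
ft_force: [-0.3, 0.7, -0.4]
width: 0.024
grip_force: 35.0
```

Run:
```python
from h import *
st()
for c in ("wrist","side","scene"):
    im,T=snap(c,c+"4")
    spot(c,["tray"],T,n=1)
```

```text
{'time': 13.933, 'ee_pos': [0.509, -0.328, 0.151], 'eef_rot': [0.998, 0.068, -0.001, -0.0], 'ft_force': [-0.259, 0.682, -0.436], 'width': 0.024, 'grip_force': 35.0, 'joint_positions': [0.863, 0.377, -0.457, 1.587, 0.174, 1.22, -1.061]}
wrist spot tray 0.96 [ 0.4605 -0.3333  0.0021]
side spot tray 0.59 [ 0.4602 -0.3315  0.0041]
scene spot tray 0.9 [ 0.4585 -0.3345 -0.0033]
```

View pics/wrist4.png

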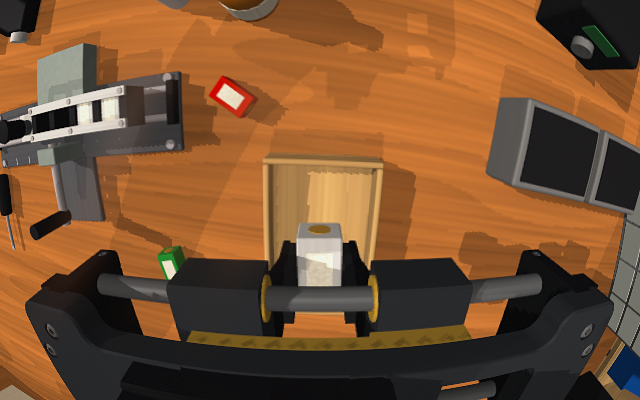

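The module hangs over the tray: its walls run from (265,158) to (382,158) and are aligned with the tool. Next: lower the module and release it.

Emit:
arm_command(xyz=[[0.001, 0.001, -0.03], [0.001, 0.001, -0.06], [0.001, 0.001, -0.09], [0.001, 0.001, -0.11], [0.001, 0.001, -0.125], [0.001, 0.001, -0.132], [0.001, 0.001, -0.138], [0.001, 0.001, -0.138]], rot=[[0, 0, 0], [0, 0, 0], [0, 0, 0], [0, 0, 0], [0, 0, 0], [0, 0, 0], [0, 0, 0], [0, 0, 0]])

```text
time: 14.9
ee_pos: [0.511, -0.3257, 0.0131]
eef_rot: [0.998, 0.07, -0.0, -0.0]
ft_force: [-0.9, -0.2, -0.7]
width: 0.0235
grip_force: 35.0
```

Emit:
arm_command(xyz=[[0, 0, 0], [0, 0, 0], [0, 0, 0], [0, 0, 0.03], [0, 0, 0.06], [0, 0, 0.1], [0, 0, 0.14], [0, 0, 0.14]], rot=[[0, 0, 0], [0, 0, 0], [0, 0, 0], [0, 0, 0], [0, 0, 0], [0, 0, 0], [0, 0, 0], [0, 0, 0]], grip=0.46)

```text
time: 15.57
ee_pos: [0.5148, -0.3279, 0.1631]
eef_rot: [0.998, 0.07, 0.005, 0.004]
ft_force: [1.6, 0.1, 1.3]
width: 0.0398
grip_force: 0.0
```

Emit:
arm_command(xyz=[[0.005, 0.04, 0], [0.01, 0.08, 0], [0.015, 0.12, 0], [0.02, 0.16, 0], [0.025, 0.2, 0], [0.03, 0.24, 0], [0.035, 0.28, 0], [0.04, 0.32, 0], [0.043, 0.36, 0], [0.0455, 0.385, 0], [0.0455, 0.385, -0.02], [0.0455, 0.385, -0.04], [0.0455, 0.385, -0.055], [0.0455, 0.385, -0.07], [0.0455, 0.385, -0.085], [0.0455, 0.385, -0.098], [0.0455, 0.385, -0.108], [0.0455, 0.385, -0.114], [0.0455, 0.385, -0.114]], rot=[[0, 0, 0], [0, 0, 0], [0, 0, 0], [0, 0, 0], [0, 0, 0], [0, 0, 0], [0, 0, 0], [0, 0, 0], [0, 0, 0], [0, 0, 0], [0, 0, 0], [0, 0, 0], [0, 0, 0], [0, 0, 0], [0, 0, 0], [0, 0, 0], [0, 0, 0], [0, 0, 0], [0, 0, 0]], grip=0.5)

```text
time: 17.15
ee_pos: [0.5559, 0.0587, 0.0386]
eef_rot: [0.998, 0.07, -0.001, 0.0]
ft_force: [0.1, -0.0, 0.3]
width: 0.0435
grip_force: 0.0
```

Emit:
arm_command(xyz=[[0, 0, 0], [0, 0, 0], [0, 0, 0], [0, 0, 0], [0, 0, 0], [0, 0, 0]], rot=[[0, 0, 0], [0, 0, 0], [0, 0, 0], [0, 0, 0], [0, 0, 0], [0, 0, 0]], grip=0)

```text
time: 17.65
ee_pos: [0.5571, 0.0583, 0.0402]
eef_rot: [0.998, 0.07, 0.001, 0.0]
ft_force: [0.4, -2.8, 4.8]
width: 0.0269
grip_force: 35.0
```

Emit:
arm_command(xyz=[[0, 0, 0.004], [0, 0, 0.008], [0, 0, 0.012], [0, 0, 0.015], [0, 0, 0.015], [0, 0, 0.015]], rot=[[0, 0, 0], [0, 0, 0], [0, 0, 0], [0, 0, 0], [0, 0, 0], [0, 0, 0]])

```text
time: 18.15
ee_pos: [0.5567, 0.0587, 0.0542]
eef_rot: [0.998, 0.07, 0.0, -0.0]
ft_force: [6.5, -1.4, -9.2]
width: 0.027
grip_force: 34.1
```

Emit:
arm_command(xyz=[[-0.001, 0.008, 0], [-0.002, 0.018, 0], [-0.004, 0.028, 0], [-0.005, 0.038, 0], [-0.006, 0.048, 0], [-0.007, 0.057, 0], [-0.008, 0.065, 0], [-0.009, 0.071, 0], [-0.009, 0.071, 0], [-0.009, 0.071, 0], [-0.009, 0.071, 0]], rot=[[0, 0, 0], [0, 0, 0], [0, 0, 0], [0, 0, 0], [0, 0, 0], [0, 0, 0], [0, 0, 0], [0, 0, 0], [0, 0, 0], [0, 0, 0], [0, 0, 0]])

```text
time: 19.07
ee_pos: [0.5471, 0.1302, 0.0544]
eef_rot: [0.998, 0.07, -0.0, -0.0]
ft_force: [1.5, 3.0, -9.5]
width: 0.027
grip_force: 34.1
```

Emit:
arm_command(xyz=[[0, 0, -0.005], [0, 0, -0.01], [0, 0, -0.015], [0, 0, -0.015], [0, 0, -0.015]], rot=[[0, 0, 0], [0, 0, 0], [0, 0, 0], [0, 0, 0], [0, 0, 0]])

```text
time: 19.48
ee_pos: [0.5475, 0.1295, 0.0402]
eef_rot: [0.998, 0.07, 0.0, 0.0]
ft_force: [-5.0, -1.3, 6.0]
width: 0.0273
grip_force: 35.1
```

Emit:
arm_command(xyz=[[0, 0, 0], [0, 0, 0], [0, 0, 0], [0, 0, 0.03], [0, 0, 0.06], [0, 0, 0.085], [-0.02, -0.03, 0.09], [-0.044, -0.07, 0.09], [-0.069, -0.11, 0.09], [-0.0965, -0.1535, 0.09], [-0.0965, -0.1535, 0.09], [-0.0965, -0.1535, 0.09], [-0.0965, -0.1535, 0.09], [-0.0965, -0.1535, 0.07], [-0.0965, -0.1535, 0.055], [-0.0965, -0.1535, 0.04], [-0.0965, -0.1535, 0.03], [-0.0965, -0.1535, 0.025], [-0.0965, -0.1535, 0.025]], rot=[[0, 0, 0], [0, 0, 0], [0, 0, 0], [0, 0, 0], [0, 0, 0], [0, 0, 0], [0, 0, 0], [0, 0, 0], [0, 0, 0], [0, 0, 0], [0, 0, 0], [0, 0, 0], [0, 0, 0], [0, 0, 0], [0, 0, 0], [0, 0, 0], [0, 0, 0], [0, 0, 0], [0, 0, 0]], grip=0.5)

```text
time: 21.07
ee_pos: [0.4507, -0.0228, 0.0638]
eef_rot: [0.998, 0.07, -0.001, -0.0]
ft_force: [-0.4, -0.1, -1.0]
width: 0.0431
grip_force: 0.0
```

Emit:
arm_command(xyz=[[0, 0, 0], [0, 0, 0], [0, 0, 0], [0, 0, 0], [0, 0, 0], [0, 0, 0]], rot=[[0, 0, 0], [0, 0, 0], [0, 0, 0], [0, 0, 0], [0, 0, 0], [0, 0, 0]], grip=0)

```text
time: 21.57
ee_pos: [0.4512, -0.0239, 0.0649]
eef_rot: [0.998, 0.07, 0.0, 0.0]
ft_force: [-0.7, -0.6, 2.4]
width: 0.0172
grip_force: 35.0
```

Run:
```python
from h import *
for c in ("side","scene"):
    im,T=snap(c,c+"5")
    spot(c,["block_top","index_knob"],T,n=1)
```

```text
side spot block_top 0.89 [0.5624 0.0139 0.0606]
side spot index_knob 0.82 [0.5467 0.1326 0.0555]
scene spot block_top 0.98 [0.5607 0.0171 0.0587]
scene spot index_knob 0.62 [0.546  0.1275 0.058 ]
```

Emit:
arm_command(xyz=[[0.008, 0.001, 0], [0.016, 0.002, 0], [0.024, 0.0035, 0], [0.032, 0.0045, 0], [0.04, 0.0055, 0], [0.047, 0.0065, 0], [0.053, 0.0075, 0], [0.057, 0.008, 0], [0.057, 0.008, 0], [0.057, 0.008, 0]], rot=[[0, 0, 0], [0, 0, 0], [0, 0, 0], [0, 0, 0], [0, 0, 0], [0, 0, 0], [0, 0, 0], [0, 0, 0], [0, 0, 0], [0, 0, 0]])

```text
time: 22.7
ee_pos: [0.5068, -0.0163, 0.0648]
eef_rot: [0.998, 0.07, -0.002, 0.001]
ft_force: [-9.9, -2.9, 14.2]
width: 0.0174
grip_force: 35.0
```

Emit:
arm_command(xyz=[[-0.01, -0.001, 0], [-0.02, -0.0025, 0], [-0.03, -0.004, 0], [-0.04, -0.0055, 0], [-0.05, -0.007, 0], [-0.055, -0.0078, 0], [-0.058, -0.008, 0], [-0.058, -0.008, 0]], rot=[[0, 0, 0], [0, 0, 0], [0, 0, 0], [0, 0, 0], [0, 0, 0], [0, 0, 0], [0, 0, 0], [0, 0, 0]])

```text
time: 23.37
ee_pos: [0.4511, -0.0239, 0.065]
eef_rot: [0.998, 0.07, 0.003, 0.0]
ft_force: [10.9, -3.5, -4.2]
width: 0.0172
grip_force: 35.0
```

Emit:
arm_command(xyz=[[0, 0, 0], [0, 0, 0], [0, 0, 0.03], [0, 0, 0.065], [0, 0, 0.1], [0, 0, 0.1], [0, 0, 0.1]], rot=[[0, 0, 0], [0, 0, 0], [0, 0, 0], [0, 0, 0], [0, 0, 0], [0, 0, 0], [0, 0, 0]], grip=0.5)

```text
time: 23.95
ee_pos: [0.45, -0.0233, 0.1656]
eef_rot: [0.998, 0.07, 0.001, 0.0]
ft_force: [-0.8, 0.3, -0.5]
width: 0.0431
grip_force: 0.0
```

Run:
```python
from h import *
st()
for c in ("wrist","side","scene"):
    im,T=snap(c,c+"6")
    spot(c,["module3_center"],T,n=3)
    spot(c,["tray","ejector_handle"],T,n=1)
```

```text
{'time': 23.95, 'ee_pos': [0.45, -0.023, 0.166], 'eef_rot': [0.998, 0.07, 0.001, 0.0], 'ft_force': [-0.837, 0.344, -0.478], 'width': 0.043, 'grip_force': 0.0, 'joint_positions': [0.598, 0.024, -0.647, 1.947, 0.017, 1.174, -1.486]}
wrist spot module3_center 0.71 [0.5599 0.0134 0.0621]
wrist spot module3_center 0.61 [6.132e-01 6.000e-04 3.950e-02]
wrist spot module3_center 0.6 [ 0.5299 -0.3347  0.0076]
wrist spot tray 0.76 [ 0.4823 -0.3418  0.0006]
wrist spot ejector_handle 0.57 [ 0.4505 -0.0206  0.0781]
side spot module3_center 0.86 [0.6151 0.002  0.0382]
side spot module3_center 0.18 [ 0.4491 -0.0212  0.0814]
side spot tray 0.7 [ 0.4818 -0.3401  0.0041]
side spot ejector_handle 0.84 [ 0.4513 -0.0203  0.0826]
scene spot module3_center 0.66 [ 6.163e-01 -4.000e-04  4.110e-02]
scene spot module3_center 0.27 [4.142e-01 1.749e-01 2.000e-04]
scene spot tray 0.47 [0.7463 0.1286 0.0017]
scene spot ejector_handle 0.67 [ 0.4485 -0.0191  0.0865]
```

View pics/wrist6.png

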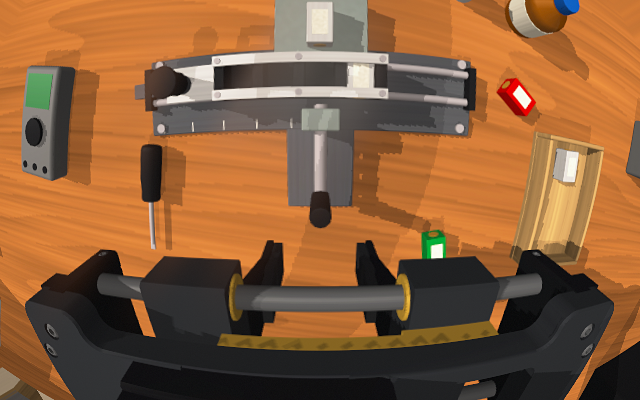

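Module 3 is on the ledge at (319,22). The tray has been knocked by about 2 cm, and module 1 is still flat in it at (566,165).

Emit:
arm_command(xyz=[[0.04, 0.006, 0], [0.08, 0.012, 0], [0.12, 0.018, 0], [0.163, 0.0245, -0.01], [0.163, 0.0245, -0.04], [0.163, 0.0245, -0.07], [0.163, 0.0245, -0.09], [0.163, 0.0245, -0.11], [0.163, 0.0245, -0.122], [0.163, 0.0245, -0.129], [0.163, 0.0245, -0.133], [0.163, 0.0245, -0.133]], rot=[[0, 0, 0], [0, 0, 0], [0, 0, 0], [0, 0, 0], [0, 0, 0], [0, 0, 0], [0, 0, 0], [0, 0, 0], [0, 0, 0], [0, 0, 0], [0, 0, 0], [0, 0, 0]])

```text
time: 25.55
ee_pos: [0.613, 0.0008, 0.0316]
eef_rot: [0.998, 0.07, -0.0, 0.0]
ft_force: [0.1, -0.3, 0.1]
width: 0.0437
grip_force: 0.0
```

Emit:
arm_command(xyz=[[0, 0, 0], [0, 0, 0], [0, 0, 0], [0, 0, 0], [0, 0, 0], [0, 0, 0]], rot=[[0, 0, 0], [0, 0, 0], [0, 0, 0], [0, 0, 0], [0, 0, 0], [0, 0, 0]], grip=0)

```text
time: 26.05
ee_pos: [0.6134, 0.0007, 0.0323]
eef_rot: [0.998, 0.07, 0.001, 0.0]
ft_force: [-1.0, -0.8, 6.3]
width: 0.0239
grip_force: 35.0
```

Emit:
arm_command(xyz=[[0, 0, 0.03], [0, 0, 0.06], [0, 0, 0.1], [0, 0, 0.12], [0, 0, 0.12]], rot=[[0, 0, 0], [0, 0, 0], [0, 0, 0], [0, 0, 0], [0, 0, 0]])

```text
time: 26.47
ee_pos: [0.6154, 0.0014, 0.157]
eef_rot: [0.998, 0.07, 0.004, 0.0]
ft_force: [1.1, -0.1, -1.3]
width: 0.0239
grip_force: 35.0
```

Emit:
arm_command(xyz=[[-0.01, -0.03, 0], [-0.025, -0.07, 0], [-0.04, -0.11, 0], [-0.055, -0.15, 0], [-0.07, -0.19, 0], [-0.085, -0.23, 0], [-0.1, -0.27, 0], [-0.116, -0.305, 0], [-0.131, -0.342, 0], [-0.131, -0.342, 0], [-0.131, -0.342, 0], [-0.131, -0.342, 0]], rot=[[0, 0, 0], [0, 0, 0], [0, 0, 0], [0, 0, 0], [0, 0, 0], [0, 0, 0], [0, 0, 0], [0, 0, 0], [0, 0, 0], [0, 0, 0], [0, 0, 0], [0, 0, 0]])

```text
time: 27.47
ee_pos: [0.4818, -0.3406, 0.1508]
eef_rot: [0.998, 0.07, -0.0, -0.001]
ft_force: [0.4, -0.3, -0.6]
width: 0.0237
grip_force: 35.0
```

Run:
```python
from h import *
st()
for c in ("wrist","side"):
    im,T=snap(c,c+"7")
    spot(c,["tray","module1_center"],T,n=3)
```

```text
{'time': 27.467, 'ee_pos': [0.482, -0.341, 0.151], 'eef_rot': [0.998, 0.07, -0.0, -0.001], 'ft_force': [0.432, -0.254, -0.635], 'width': 0.024, 'grip_force': 35.0, 'joint_positions': [0.945, 0.349, -0.498, 1.627, 0.175, 1.211, -1.021]}
wrist spot tray 0.73 [ 4.810e-01 -3.365e-01  2.000e-04]
wrist spot module1_center 0.77 [ 0.5343 -0.3314  0.0181]
side spot tray 0.91 [ 4.838e-01 -3.395e-01 -2.000e-04]
side spot module1_center 0.7 [ 0.5322 -0.3256  0.0173]
side spot module1_center 0.35 [ 0.5691 -0.0398  0.0297]
```

View pics/wrist7.png

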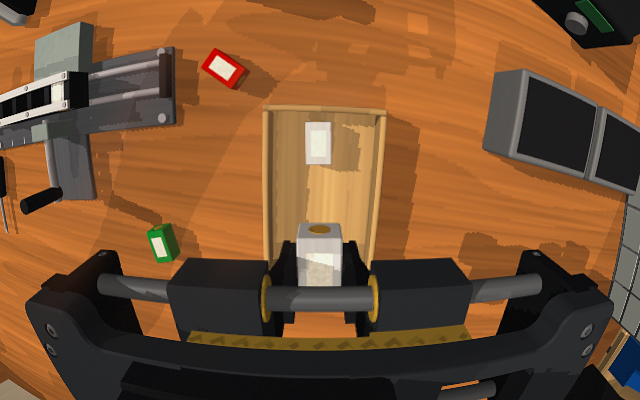

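The view shows module 1 flat at (318,143) and the held module clear of it. Next: lower module 3.

Emit:
arm_command(xyz=[[0, 0.001, -0.03], [0, 0.001, -0.06], [0, 0.001, -0.09], [0, 0.001, -0.11], [0, 0.001, -0.125], [0, 0.001, -0.132], [0, 0.001, -0.138], [0, 0.001, -0.138]], rot=[[0, 0, 0], [0, 0, 0], [0, 0, 0], [0, 0, 0], [0, 0, 0], [0, 0, 0], [0, 0, 0], [0, 0, 0]])

```text
time: 28.43
ee_pos: [0.4819, -0.3398, 0.0131]
eef_rot: [0.998, 0.07, -0.0, -0.0]
ft_force: [-1.2, -0.6, -0.9]
width: 0.0238
grip_force: 35.0
```

Emit:
arm_command(xyz=[[0, 0, 0], [0, 0, 0], [0, 0, 0], [0, 0, 0.03], [0, 0, 0.06], [0, 0, 0.1], [0, 0, 0.14], [0, 0, 0.14]], rot=[[0, 0, 0], [0, 0, 0], [0, 0, 0], [0, 0, 0], [0, 0, 0], [0, 0, 0], [0, 0, 0], [0, 0, 0]], grip=0.46)

```text
time: 29.1
ee_pos: [0.4857, -0.342, 0.1628]
eef_rot: [0.998, 0.07, 0.005, 0.004]
ft_force: [2.0, 0.4, 1.3]
width: 0.0398
grip_force: 0.0
```

Emit:
arm_command(xyz=[[0.005, 0.04, 0], [0.01, 0.08, 0], [0.016, 0.12, 0], [0.022, 0.16, 0], [0.028, 0.2, 0], [0.034, 0.24, 0], [0.04, 0.28, 0], [0.046, 0.32, 0], [0.052, 0.36, 0], [0.058, 0.4, 0], [0.062, 0.44, 0], [0.065, 0.4695, 0], [0.065, 0.4695, -0.02], [0.065, 0.4695, -0.05], [0.065, 0.4695, -0.07], [0.065, 0.4695, -0.085], [0.065, 0.4695, -0.098], [0.065, 0.4695, -0.108], [0.065, 0.4695, -0.114], [0.065, 0.4695, -0.114]], rot=[[0, 0, 0], [0, 0, 0], [0, 0, 0], [0, 0, 0], [0, 0, 0], [0, 0, 0], [0, 0, 0], [0, 0, 0], [0, 0, 0], [0, 0, 0], [0, 0, 0], [0, 0, 0], [0, 0, 0], [0, 0, 0], [0, 0, 0], [0, 0, 0], [0, 0, 0], [0, 0, 0], [0, 0, 0], [0, 0, 0]], grip=0.5)

```text
time: 30.77
ee_pos: [0.5466, 0.1292, 0.0388]
eef_rot: [0.998, 0.07, -0.0, 0.0]
ft_force: [-0.8, 0.0, -0.0]
width: 0.0434
grip_force: 0.0
```

Emit:
arm_command(xyz=[[0, 0, 0], [0, 0, 0], [0, 0, 0], [0, 0, 0], [0, 0, 0], [0, 0, 0]], rot=[[0, 0, 0], [0, 0, 0], [0, 0, 0], [0, 0, 0], [0, 0, 0], [0, 0, 0]], grip=0)

```text
time: 31.27
ee_pos: [0.5475, 0.1295, 0.0403]
eef_rot: [0.998, 0.07, 0.001, -0.0]
ft_force: [-0.2, -1.2, 4.4]
width: 0.0268
grip_force: 35.0
```

Emit:
arm_command(xyz=[[0, 0, 0.004], [0, 0, 0.008], [0, 0, 0.012], [0, 0, 0.015], [0, 0, 0.015], [0, 0, 0.015]], rot=[[0, 0, 0], [0, 0, 0], [0, 0, 0], [0, 0, 0], [0, 0, 0], [0, 0, 0]])

```text
time: 31.77
ee_pos: [0.5472, 0.1294, 0.0544]
eef_rot: [0.998, 0.07, 0.0, -0.0]
ft_force: [6.1, 1.8, -8.5]
width: 0.0271
grip_force: 34.1
```

Slide 36 mm to notch 4.

Emit:
arm_command(xyz=[[-0.001, 0.006, 0], [-0.002, 0.013, 0], [-0.003, 0.02, 0], [-0.003, 0.027, 0], [-0.004, 0.033, 0], [-0.004, 0.0358, 0], [-0.004, 0.0358, 0], [-0.004, 0.0358, 0]], rot=[[0, 0, 0], [0, 0, 0], [0, 0, 0], [0, 0, 0], [0, 0, 0], [0, 0, 0], [0, 0, 0], [0, 0, 0]])

```text
time: 32.43
ee_pos: [0.5425, 0.1656, 0.0542]
eef_rot: [0.998, 0.07, -0.0, -0.0]
ft_force: [2.5, 2.5, -9.9]
width: 0.0265
grip_force: 34.1
```

Emit:
arm_command(xyz=[[0, 0, -0.005], [0, 0, -0.01], [0, 0, -0.015], [0, 0, -0.015], [0, 0, -0.015]], rot=[[0, 0, 0], [0, 0, 0], [0, 0, 0], [0, 0, 0], [0, 0, 0]])

```text
time: 32.85
ee_pos: [0.5429, 0.1652, 0.0403]
eef_rot: [0.998, 0.07, -0.0, 0.0]
ft_force: [-5.7, -1.0, 7.0]
width: 0.0267
grip_force: 35.2
```

Emit:
arm_command(xyz=[[0, 0, 0], [0, 0, 0], [0, 0, 0], [0, 0, 0.03], [0, 0, 0.06], [0, 0, 0.085], [-0.018, -0.035, 0.09], [-0.036, -0.073, 0.09], [-0.055, -0.112, 0.09], [-0.074, -0.15, 0.09], [-0.092, -0.189, 0.09], [-0.092, -0.189, 0.09], [-0.092, -0.189, 0.09], [-0.092, -0.189, 0.09], [-0.092, -0.189, 0.07], [-0.092, -0.189, 0.055], [-0.092, -0.189, 0.04], [-0.092, -0.189, 0.03], [-0.092, -0.189, 0.025], [-0.092, -0.189, 0.025]], rot=[[0, 0, 0], [0, 0, 0], [0, 0, 0], [0, 0, 0], [0, 0, 0], [0, 0, 0], [0, 0, 0], [0, 0, 0], [0, 0, 0], [0, 0, 0], [0, 0, 0], [0, 0, 0], [0, 0, 0], [0, 0, 0], [0, 0, 0], [0, 0, 0], [0, 0, 0], [0, 0, 0], [0, 0, 0], [0, 0, 0]], grip=0.5)

```text
time: 34.52
ee_pos: [0.4507, -0.0227, 0.0638]
eef_rot: [0.997, 0.071, -0.001, -0.001]
ft_force: [0.5, -0.0, 0.3]
width: 0.0432
grip_force: 0.0
```

Emit:
arm_command(xyz=[[0, 0, 0], [0, 0, 0], [0, 0, 0], [0, 0, 0], [0, 0, 0], [0, 0, 0]], rot=[[0, 0, 0], [0, 0, 0], [0, 0, 0], [0, 0, 0], [0, 0, 0], [0, 0, 0]], grip=0)

```text
time: 35.02
ee_pos: [0.4512, -0.0239, 0.0649]
eef_rot: [0.998, 0.07, 0.0, 0.0]
ft_force: [0.1, -0.5, 2.9]
width: 0.0172
grip_force: 35.0
```

Run:
```python
from h import *
for c in ("side","scene"):
    im,T=snap(c,c+"8")
    spot(c,["block_top","index_knob"],T,n=1)
```

```text
side spot block_top 0.67 [0.559  0.048  0.0618]
side spot index_knob 0.57 [0.5428 0.1674 0.0602]
scene spot block_top 0.7 [ 0.6112 -0.0023  0.0307]
scene spot index_knob 0.47 [4.981e-01 3.584e-01 1.000e-04]
```

Emit:
arm_command(xyz=[[0.008, 0.001, 0], [0.016, 0.002, 0], [0.024, 0.0035, 0], [0.032, 0.0045, 0], [0.04, 0.0055, 0], [0.047, 0.0065, 0], [0.053, 0.0075, 0], [0.057, 0.008, 0], [0.057, 0.008, 0], [0.057, 0.008, 0]], rot=[[0, 0, 0], [0, 0, 0], [0, 0, 0], [0, 0, 0], [0, 0, 0], [0, 0, 0], [0, 0, 0], [0, 0, 0], [0, 0, 0], [0, 0, 0]])

```text
time: 36.15
ee_pos: [0.5067, -0.0164, 0.0648]
eef_rot: [0.998, 0.07, -0.002, 0.0]
ft_force: [-9.8, -1.0, 13.7]
width: 0.017
grip_force: 35.0
```

Emit:
arm_command(xyz=[[-0.01, -0.001, 0], [-0.02, -0.0025, 0], [-0.03, -0.004, 0], [-0.04, -0.0055, 0], [-0.05, -0.007, 0], [-0.055, -0.0078, 0], [-0.058, -0.008, 0], [-0.058, -0.008, 0]], rot=[[0, 0, 0], [0, 0, 0], [0, 0, 0], [0, 0, 0], [0, 0, 0], [0, 0, 0], [0, 0, 0], [0, 0, 0]])

```text
time: 36.82
ee_pos: [0.4511, -0.0239, 0.065]
eef_rot: [0.998, 0.07, 0.003, 0.0]
ft_force: [10.8, -0.9, -4.3]
width: 0.0172
grip_force: 35.0
```

Emit:
arm_command(xyz=[[0, 0, 0], [0, 0, 0], [0, 0, 0.03], [0, 0, 0.065], [0, 0, 0.1], [0, 0, 0.1], [0, 0, 0.1]], rot=[[0, 0, 0], [0, 0, 0], [0, 0, 0], [0, 0, 0], [0, 0, 0], [0, 0, 0], [0, 0, 0]], grip=0.5)

```text
time: 37.4
ee_pos: [0.45, -0.0239, 0.1657]
eef_rot: [0.998, 0.07, 0.001, 0.001]
ft_force: [-0.3, 0.3, -1.1]
width: 0.0429
grip_force: 0.0
```

Run:
```python
from h import *
st()
for c in ("wrist","side","scene"):
    im,T=snap(c,c+"9")
    spot(c,["module3_center"],T,n=4)
    spot(c,["tray","ejector_handle"],T,n=1)
```

```text
{'time': 37.4, 'ee_pos': [0.45, -0.024, 0.166], 'eef_rot': [0.998, 0.07, 0.001, 0.001], 'ft_force': [-0.299, 0.282, -1.062], 'width': 0.043, 'grip_force': 0.0, 'joint_positions': [0.674, 0.029, -0.723, 1.944, 0.022, 1.174, -1.488]}
wrist spot module3_center 0.8 [ 0.4835 -0.3399  0.0155]
wrist spot tray 0.84 [ 0.4832 -0.3388  0.0006]
wrist spot ejector_handle 0.79 [ 0.4496 -0.02    0.0827]
side spot module3_center 0.72 [ 0.7008 -0.2347 -0.0009]
side spot module3_center 0.45 [ 0.4821 -0.3383  0.0198]
side spot tray 0.81 [ 0.4805 -0.3368  0.0014]
side spot ejector_handle 0.57 [ 0.4517 -0.0241  0.0812]
scene spot module3_center 0.6 [ 0.4841 -0.3403  0.0198]
scene spot module3_center 0.45 [0.5547 0.0455 0.06  ]
scene spot tray 0.56 [ 0.4833 -0.3432 -0.0026]
scene spot ejector_handle 0.66 [ 0.447  -0.0186  0.0826]
```

View pics/wrist9.png

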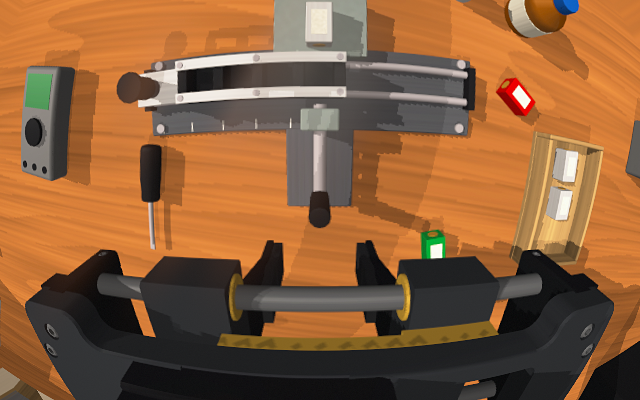

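Module 4 is on the ledge at (318,22), in the same place as the earlier ones. The tray holds two modules at (566,165) and (560,204).

Emit:
arm_command(xyz=[[0.04, 0.006, 0], [0.08, 0.012, 0], [0.12, 0.018, 0], [0.163, 0.0245, -0.01], [0.163, 0.0245, -0.04], [0.163, 0.0245, -0.07], [0.163, 0.0245, -0.09], [0.163, 0.0245, -0.11], [0.163, 0.0245, -0.122], [0.163, 0.0245, -0.129], [0.163, 0.0245, -0.133], [0.163, 0.0245, -0.133]], rot=[[0, 0, 0], [0, 0, 0], [0, 0, 0], [0, 0, 0], [0, 0, 0], [0, 0, 0], [0, 0, 0], [0, 0, 0], [0, 0, 0], [0, 0, 0], [0, 0, 0], [0, 0, 0]])

```text
time: 39.0
ee_pos: [0.613, 0.0006, 0.0316]
eef_rot: [0.998, 0.07, 0.0, 0.0]
ft_force: [0.3, 0.3, 0.4]
width: 0.0437
grip_force: 0.0
```

Emit:
arm_command(xyz=[[0, 0, 0], [0, 0, 0], [0, 0, 0], [0, 0, 0], [0, 0, 0], [0, 0, 0]], rot=[[0, 0, 0], [0, 0, 0], [0, 0, 0], [0, 0, 0], [0, 0, 0], [0, 0, 0]], grip=0)

```text
time: 39.5
ee_pos: [0.6134, 0.0005, 0.0323]
eef_rot: [0.998, 0.07, 0.001, 0.0]
ft_force: [-0.9, -0.4, 5.1]
width: 0.0237
grip_force: 35.0
```

Emit:
arm_command(xyz=[[0, 0, 0.03], [0, 0, 0.06], [0, 0, 0.1], [0, 0, 0.12], [0, 0, 0.12]], rot=[[0, 0, 0], [0, 0, 0], [0, 0, 0], [0, 0, 0], [0, 0, 0]])

```text
time: 39.92
ee_pos: [0.6154, 0.0012, 0.1569]
eef_rot: [0.998, 0.07, 0.004, 0.0]
ft_force: [1.0, 0.9, -1.2]
width: 0.0238
grip_force: 35.0
```

Emit:
arm_command(xyz=[[-0.015, -0.03, 0], [-0.034, -0.066, 0], [-0.053, -0.102, 0], [-0.072, -0.138, 0], [-0.091, -0.174, 0], [-0.11, -0.21, 0], [-0.129, -0.246, 0], [-0.147, -0.282, 0], [-0.165, -0.316, 0], [-0.1805, -0.3465, 0], [-0.1805, -0.3465, 0], [-0.1805, -0.3465, 0], [-0.1805, -0.3465, 0]], rot=[[0, 0, 0], [0, 0, 0], [0, 0, 0], [0, 0, 0], [0, 0, 0], [0, 0, 0], [0, 0, 0], [0, 0, 0], [0, 0, 0], [0, 0, 0], [0, 0, 0], [0, 0, 0], [0, 0, 0]])

```text
time: 41.0
ee_pos: [0.4326, -0.345, 0.151]
eef_rot: [0.998, 0.07, -0.0, -0.001]
ft_force: [0.4, 0.1, -1.0]
width: 0.0236
grip_force: 35.0
```

Run:
```python
from h import *
st()
for c in ("wrist","side"):
    im,T=snap(c,c+"10")
    spot(c,["tray","module1_center"],T,n=3)
```

```text
{'time': 41.0, 'ee_pos': [0.433, -0.345, 0.151], 'eef_rot': [0.998, 0.07, -0.0, -0.001], 'ft_force': [0.391, 0.14, -0.956], 'width': 0.024, 'grip_force': 35.0, 'joint_positions': [1.076, 0.279, -0.563, 1.721, 0.158, 1.188, -0.96]}
wrist spot tray 0.55 [ 0.4853 -0.3396  0.0011]
wrist spot tray 0.55 [0.5535 0.0492 0.0629]
wrist spot module1_center 0.87 [ 0.5358 -0.3313  0.0181]
wrist spot module1_center 0.42 [ 5.657e-01 -1.050e-02 -5.000e-04]
wrist spot module1_center 0.22 [ 0.4349 -0.3436  0.1445]
side spot tray 0.73 [ 0.4823 -0.3383  0.0005]
side spot tray 0.17 [ 0.5608 -0.0075 -0.0032]
```

View pics/wrist10.png

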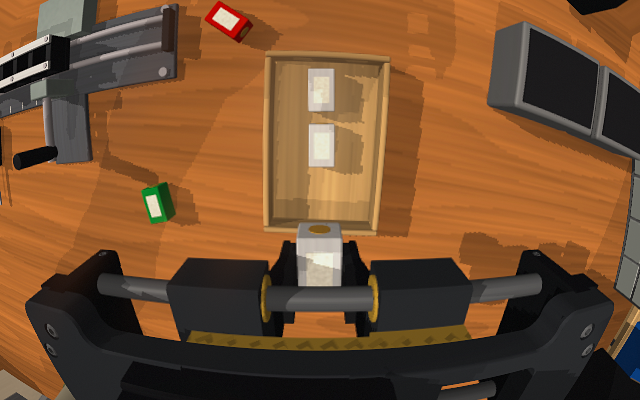

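The near wall of the tray is at about (320,230). I'll check its position before lowering.

Run:
```python
from h import *
T=np.array(r.camera_model("wrist")["T"])
for n,u,v,z in [("nearwall outer",320,233,.036),("near inner",320,228,.036),("far outer",327,54,.036),("L",264,140,.036),("R",388,140,.036),("m3top",321,146,.03),("m3 near edge",321,164,.03)]: print(n,np.round(ray("wrist",T,u,v,z)[:2],4))
```

```text
nearwall outer [ 0.3994 -0.3499]
near inner [ 0.4046 -0.3492]
far outer [ 0.5663 -0.3323]
L [ 0.4818 -0.2869]
R [ 0.4981 -0.3984]
m3top [ 0.4824 -0.339 ]
m3 near edge [ 0.4656 -0.3414]
```

Emit:
arm_command(xyz=[[0, 0, -0.03], [0, 0, -0.06], [0, 0, -0.09], [0, 0, -0.11], [0, 0, -0.125], [0, 0, -0.132], [0, 0, -0.138], [0, 0, -0.138]], rot=[[0, 0, 0], [0, 0, 0], [0, 0, 0], [0, 0, 0], [0, 0, 0], [0, 0, 0], [0, 0, 0], [0, 0, 0]])

```text
time: 41.97
ee_pos: [0.4324, -0.3455, 0.0131]
eef_rot: [0.998, 0.07, -0.0, -0.0]
ft_force: [-0.5, -0.3, -0.5]
width: 0.0237
grip_force: 35.0
```

Emit:
arm_command(xyz=[[0, 0, 0], [0, 0, 0], [0, 0, 0], [0, 0, 0.03], [0, 0, 0.06], [0, 0, 0.1], [0, 0, 0.14], [0, 0, 0.14]], rot=[[0, 0, 0], [0, 0, 0], [0, 0, 0], [0, 0, 0], [0, 0, 0], [0, 0, 0], [0, 0, 0], [0, 0, 0]], grip=0.46)

```text
time: 42.63
ee_pos: [0.436, -0.3479, 0.1624]
eef_rot: [0.998, 0.07, 0.004, 0.004]
ft_force: [1.9, -0.5, 0.9]
width: 0.0401
grip_force: 0.0
```

Emit:
arm_command(xyz=[[0.008, 0.035, 0], [0.016, 0.075, 0], [0.024, 0.115, 0], [0.032, 0.155, 0], [0.04, 0.195, 0], [0.049, 0.235, 0], [0.058, 0.275, 0], [0.067, 0.315, 0], [0.076, 0.355, 0], [0.085, 0.395, 0], [0.094, 0.435, 0], [0.103, 0.475, 0], [0.11, 0.5115, 0], [0.11, 0.5115, -0.02], [0.11, 0.5115, -0.05], [0.11, 0.5115, -0.075], [0.11, 0.5115, -0.095], [0.11, 0.5115, -0.107], [0.11, 0.5115, -0.114], [0.11, 0.5115, -0.114]], rot=[[0, 0, 0], [0, 0, 0], [0, 0, 0], [0, 0, 0], [0, 0, 0], [0, 0, 0], [0, 0, 0], [0, 0, 0], [0, 0, 0], [0, 0, 0], [0, 0, 0], [0, 0, 0], [0, 0, 0], [0, 0, 0], [0, 0, 0], [0, 0, 0], [0, 0, 0], [0, 0, 0], [0, 0, 0], [0, 0, 0]], grip=0.5)

```text
time: 44.3
ee_pos: [0.5422, 0.1654, 0.039]
eef_rot: [0.998, 0.07, -0.0, 0.0]
ft_force: [-0.1, -0.2, -0.3]
width: 0.044
grip_force: 0.0
```

Emit:
arm_command(xyz=[[0, 0, 0], [0, 0, 0], [0, 0, 0], [0, 0, 0], [0, 0, 0], [0, 0, 0]], rot=[[0, 0, 0], [0, 0, 0], [0, 0, 0], [0, 0, 0], [0, 0, 0], [0, 0, 0]], grip=0)

```text
time: 44.8
ee_pos: [0.5433, 0.1654, 0.0406]
eef_rot: [0.998, 0.07, 0.001, 0.0]
ft_force: [-0.5, -2.9, 6.4]
width: 0.0272
grip_force: 35.2
```

Emit:
arm_command(xyz=[[0, 0, 0.004], [0, 0, 0.008], [0, 0, 0.012], [0, 0, 0.015], [0, 0, 0.015], [0, 0, 0.015]], rot=[[0, 0, 0], [0, 0, 0], [0, 0, 0], [0, 0, 0], [0, 0, 0], [0, 0, 0]])

```text
time: 45.3
ee_pos: [0.543, 0.1654, 0.0545]
eef_rot: [0.998, 0.07, 0.001, -0.0]
ft_force: [5.8, 0.5, -9.3]
width: 0.0268
grip_force: 34.7
```

Emit:
arm_command(xyz=[[0.001, -0.008, 0], [0.0025, -0.018, 0], [0.004, -0.028, 0], [0.005, -0.038, 0], [0.0065, -0.048, 0], [0.008, -0.058, 0], [0.0095, -0.068, 0], [0.011, -0.078, 0], [0.012, -0.088, 0], [0.0135, -0.098, 0], [0.015, -0.108, 0], [0.016, -0.118, 0], [0.0175, -0.128, 0], [0.0185, -0.136, 0], [0.0195, -0.1424, 0], [0.0195, -0.1424, 0], [0.0195, -0.1424, 0], [0.0195, -0.1424, 0]], rot=[[0, 0, 0], [0, 0, 0], [0, 0, 0], [0, 0, 0], [0, 0, 0], [0, 0, 0], [0, 0, 0], [0, 0, 0], [0, 0, 0], [0, 0, 0], [0, 0, 0], [0, 0, 0], [0, 0, 0], [0, 0, 0], [0, 0, 0], [0, 0, 0], [0, 0, 0], [0, 0, 0]])

```text
time: 46.8
ee_pos: [0.5624, 0.0228, 0.0543]
eef_rot: [0.998, 0.07, 0.0, -0.0]
ft_force: [5.9, -1.9, -8.7]
width: 0.027
grip_force: 34.7
```

Emit:
arm_command(xyz=[[0, 0, -0.005], [0, 0, -0.01], [0, 0, -0.015], [0, 0, -0.015], [0, 0, -0.015]], rot=[[0, 0, 0], [0, 0, 0], [0, 0, 0], [0, 0, 0], [0, 0, 0]])

```text
time: 47.22
ee_pos: [0.5627, 0.0229, 0.0406]
eef_rot: [0.998, 0.07, 0.001, 0.001]
ft_force: [-0.1, -2.8, 8.0]
width: 0.0267
grip_force: 35.5
```

Home, with the pin in. Next: release, rise and verify.

Emit:
arm_command(xyz=[[0, 0, 0], [0, 0, 0], [0, 0, 0], [0, 0, 0.03], [0, 0, 0.06], [0, 0, 0.09], [-0.02, -0.02, 0.13], [-0.045, -0.045, 0.16], [-0.06, -0.07, 0.19], [-0.06, -0.085, 0.22], [-0.06, -0.085, 0.25], [-0.06, -0.085, 0.25], [-0.06, -0.085, 0.25], [-0.06, -0.085, 0.25]], rot=[[0, 0, 0], [0, 0, 0], [0, 0, 0], [0, 0, 0], [0, 0, 0], [0, 0, 0], [0, 0, 0], [0, 0, 0], [0, 0, 0], [0, 0, 0], [0, 0, 0], [0, 0, 0], [0, 0, 0], [0, 0, 0]], grip=0.5)

```text
time: 48.38
ee_pos: [0.5016, -0.0612, 0.2887]
eef_rot: [0.998, 0.07, -0.001, -0.0]
ft_force: [-0.5, 0.5, -0.8]
width: 0.0434
grip_force: 0.0
```

Run:
```python
from h import *
st()
for c in ("wrist","side","scene"):
    im,T=snap(c,c+"11")
    spot(c,["index_knob","block_top","ejector_handle","tray"],T,n=1)
    spot(c,["module1_center"],T,n=4)
```

```text
{'time': 48.383, 'ee_pos': [0.502, -0.061, 0.289], 'eef_rot': [0.998, 0.07, -0.001, -0.0], 'ft_force': [-0.464, 0.528, -0.81], 'width': 0.043, 'grip_force': 0.0, 'joint_positions': [0.817, 0.103, -0.832, 1.629, 0.077, 1.445, -1.453]}
wrist spot index_knob 0.7 [0.5562 0.0231 0.0572]
wrist spot block_top 0.84 [ 0.5739 -0.0933  0.0668]
wrist spot ejector_handle 0.78 [ 0.4493 -0.0214  0.0821]
wrist spot tray 0.55 [ 0.4802 -0.3401  0.003 ]
wrist spot module1_center 0.59 [ 0.5342 -0.3346  0.021 ]
side spot index_knob 0.76 [0.5625 0.0275 0.0609]
side spot block_top 0.78 [ 0.577  -0.0916  0.06  ]
side spot ejector_handle 0.82 [ 0.4519 -0.024   0.0842]
side spot tray 0.92 [ 4.819e-01 -3.419e-01 -1.000e-04]
side spot module1_center 0.5 [ 0.7008 -0.2369 -0.0015]
scene spot index_knob 0.72 [0.615  0.0011 0.0286]
scene spot block_top 0.64 [ 0.5727 -0.0944  0.0592]
scene spot ejector_handle 0.53 [ 0.4501 -0.0204  0.0844]
scene spot tray 0.88 [ 0.4843 -0.343  -0.0015]
scene spot module1_center 0.59 [ 0.5329 -0.3281  0.0173]
```

View pics/wrist11.png

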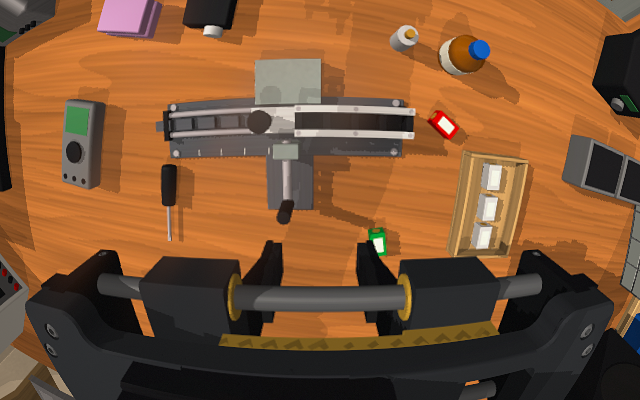

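The block is empty and home, and the knob is down at (259,121). The rod is back, and three modules lie flat in the tray at (491,177), (487,208) and (482,237).

```bash
python3 -c "
from bench import r
print(r.close_job())"
```

```text
the job is handed in; nothing more can be done
None
```

The job is handed in: all three modules (1, 3 and 4; bore 2 was empty) lie flat in the wooden box, the carriage is home with the pin in, and the ejector rod is fully back. The final camera check confirmed this, but the hand-in returned no verdict.

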